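# Move a clip-on dust cover to the counted bin

### The job

Squeeze the two side tabs of the grey cover on the empty blue bin together, lift the cover off without wrenching it, and fit it onto the stocked blue bin on the counting scale: with the tabs squeezed, press it down gently but firmly against the springy seal (never with more than about 2 kg of push, for the scale's sake), then let go so that both catches spring out under the bin's ledges and hold it down. Leave everything else on the bench where it is.

Things in the scene. Friction and masses are not known exactly. Their poses are not given: they have to be found in the camera images.
- cover_center (a point): Grey cover: plate 104 (x) x 92 (y) x 4 mm, ~170 g, two squeeze tabs standing on it. Point on its centre line, 19 mm above the plate's underside (15 above its top face), half-way up the tabs; z up, tabs squeezed along y. Tabs: paddles 30 mm wide, 6 thick, 30 tall; outer faces at y = +-30 mm (+-24 fully pressed). A block 28 mm wide in y, 20 tall, stands between. Same turned half round.
- cover: The cover, origin at the centre of the plate's underside. Below it: two end ribs, rounded below, 16.5 mm deep, outer faces at x = +-45, y = +-32.5 mm, which fit a bin's mouth; under each tab an outward hook, top 9.5 mm and bottom 14.5 mm below the plate's underside, tip at y = +-38 mm (+-32 pressed). The plate lies bare outside the tabs, so fingertips can push on it.
- tab_a (a joint): Tab on the cover's +y side: 0 sprung out, 0.006 m fully pressed inward; its spring pushes out with 4 N at rest, 9 N fully pressed; the hook is free of its ledge beyond 0.0035 m when centred, so press fully.
- tab_b (a joint): The same for the tab on the cover's -y side.
- empty_bin_mouth (a point): Centre of the empty bin's mouth, at its rim's height; axes as the bin. The mouth is 94 (x) x 69 (y) mm between two 6 mm thick ledges inside the rim along the y sides, under which the hooks catch. The cover lies at the start with its plate on this rim, with 3.5 mm of slack above the hooks.
- empty_bin: Empty blue bin, 104 (x) x 92 (y) x 75 mm, firm on the bench, origin under its centre; it wears the cover at the start.
- full_bin_mouth (a point): Centre of the stocked bin's mouth at its hard rim, 110 to 125 mm above the bench; size, ledges and axes as the empty bin's. A black rubber seal stands 6 mm above this rim and gives: plate underside 3.5 mm above the rim, where hooks pass below the ledges, takes 6 N, on the hard rim 11.5 N. Latched, the seal holds the cover 3.5 mm above the rim (its point 22.5 above this; 25 if not latched).
- pan: Pan of the grey counting scale (body 150 x 128 mm) with the stocked blue bin, full of small steel parts, fixed on it; origin under the bin's centre, 75 mm below its rim. The pan is sticky: under a push of a few newtons it settles by an amount that cannot be seen beforehand (0 to 10 mm), then stands firm, and stays down. The bin may be turned in the bench's plane.
- label_roll: bystander: roll of paper labels, 48 mm across, 36 mm tall, standing on end; origin under its centre
- marker: bystander: black marker pen, 120 mm long, lying
- wrench: bystander: steel wrench, lying
- cup: bystander: steel cup, 80 mm tall; origin under its centre
- scanner: bystander: hand-held black and grey scanner, lying; origin under its centre
- tape: bystander: amber tape roll, 90 mm across, lying; origin under its centre
- carton: bystander: small cardboard carton, 100 x 140 x 70 mm; origin under its centre
- bearing: bystander: steel bearing, 40 mm across, 14 mm tall; origin under its centre
Things that resemble listed ones, but are neither listed nor needed, are in the scene too. What is shaped like the cover but green or pink is not meant.

How it is judged (in metres and radians):
On the way, in this order (a step that is already met when the one before it is completed fails the run):
1. both tabs are pressed together while the cover is still on the empty bin (value of joint each of tab_a, tab_b above 0.0035 m and z of cover_center in the frame of empty_bin_mouth below 0.03 m and horizontal distance between cover_center and empty_bin_mouth below 0.008 m), for 0.05 s.
2. the cover is lifted clear of the empty bin (z of cover_center in the frame of empty_bin_mouth above 0.045 m), for 0.05 s.
3. the cover is pressed home on the stocked bin and both catches are out under the ledges (z of cover_center in the frame of full_bin_mouth between 0.016 and 0.0238 m and horizontal distance between cover_center and full_bin_mouth below 0.005 m and angle between the z axis of cover_center and the z axis of full_bin_mouth, either way round below 0.04 rad and angle between the x axis of cover_center and the x axis of full_bin_mouth, either way round below 0.1 rad and value of joint each of tab_a, tab_b below 0.0015 m), for 0.2 s.
At the end, for the whole second after the job is handed in: The cover is latched on the stocked bin: its point 16 to 23.8 mm above the bin's mouth point, within 5 mm of it sideways, tilt under 0.04 rad and turned under 0.1 rad to the bin (either way round), both tabs sprung out (under 1.5 mm), at rest, released (all of step 3 and linear speed of cover below 0.02 m/s); the robot touches nothing.
It fails at once if the cover is pulled up against the empty bin's ledges with over 22 N (contact force between cover and empty_bin above 22 N and z of cover_center in the frame of empty_bin_mouth above 0.0205 m).
It fails at once if the scale is overloaded: over 25 N between the cover and the stocked bin (contact force between cover and pan above 25 N).
It fails at once if a bystander is shifted by more than 30 mm (distance of any of label_roll, marker, wrench, cup, scanner, tape, carton, bearing from where it was at the start of the episode above 0.03 m).
It also fails if it takes over 64 s, if anything falls off the work surface, if the arm or the gripper's body presses on something with over 40 N, if the wrist force passes 120 N, or if a joint passes its speed limit or range.

### The arm

A 7-joint arm with a two-finger parallel gripper is mounted at the origin on the work surface. World frame = base frame: x ahead of the robot, y to its left, z up, the work surface at z = 0. Lengths are in mm, angles in rad, forces in N, time in s.
With the tool pointing down it reaches from about 350 to 775 mm from the base axis. Payload 3.1 kg.
Tool frame: the origin (TCP) lies on the centre line of the jaws, within the pads' length; the fingertips stand 14 mm ahead of it and the grasp point (between the pads) lies 5 mm behind it; z points along the fingers, y is the direction in which the jaws open and shut (so a half turn about z gives the same grasp; the last joint's range is limited). The gripper opens to 85 mm and grips with 20 to 120 N. Pads are 22 mm wide; open, the fingers measure 114 mm over their backs; the gripper's body (76 mm by 85 mm) begins 54 mm behind the grasp point. The pads swing forward as they close: fully open they stand 13 mm farther back than shut.
Start: joints at [-1.269, 0.311, 0.014, 1.512, -0.004, 1.319, -0.027], TCP at [185.36, 517.84, 245.304] pointing down, gripper open.
Joint ranges: [-2.7, 2.7], [-0.3, 1.91], [-1.27, 1.3], [0.12, 2.57], [-1.44, 4.58], [0.2, 2.03], [-3.05, 3.05]. Speed limits (rad/s): [2.79, 2.79, 3.14, 3.14, 3.14, 3.14, 3.14].

### API

Orientations are given as a rotation vector (axis times angle).
In Python, from bench import env gives the robot as it stands. Calls block until the motion is done:
- env.movep(position, orientation): joint-space move of the TCP to a pose.
- env.move_linear(position, v=150, attitude=None): straight line of the TCP; attitude=None keeps the orientation; v is the mean speed in mm/s.
- env.goto_joints(angles): joint-space move.
- env.set_gripper(opening): opening from 0.0 (shut) to 1.0 (fully open); the grip force is fixed at half the most; returns when the fingers have stopped.
- env.dwell(seconds).
- env.ik(position, orientation): joint angles nearest the present ones, or None.
- env.grab_frame(name): name is "scene" or "top"; returns a dict with "color" (480x640x3 uint8, red, green, blue), "camera_matrix" (3x3 intrinsics, pixels), "k1" (the pictures are not rectified: a ray, as slopes to the right and down, at radius r is drawn at 1 + k1 r^2 times it, then the intrinsics apply), "rvec" (rotation vector, rad) and "tvec" (3), from world to camera coordinates, as OpenCV has them. Camera axes: x right, y down, z forward; pixel columns grow to the right and rows downward; lengths in mm; the calibration is good to about 2 mm. A picture is of the moment at which its call begins. There is no depth.
A pose or a line that the arm cannot do raises env.PlanningError and nothing moves.
- env.job_done(): hands the job in, once; it reports no verdict.
Readings, each from a call of its own:
- env.get_time(): time.
- env.get_joints(): joint angles.
- env.get_joint_velocities(): joint speeds.
- env.get_tau(): joint torques, N m.
- env.get_eef_pos(): TCP position.
- env.get_tool_rot(): TCP orientation.
- env.get_wrist_force(): force on the tool from outside, world axes, zero at the start.
- env.get_torque(): the same for the moment, N m.
- env.get_width(): opening from 0.0 (shut) to 1.0 (fully open).
Only numpy, scipy, OpenCV 4.12 (cv2) and the standard library are available. Lean on these libraries where they do the work, as an engineer would, in place of code of your own. Each camera call takes 0.05 s, during which the arm holds its last target. There are 200 camera calls.

## Working session

There is one attempt and no reset: what is moved stays moved. The work goes in short steps, each a Python script; the robot and the scene stay as the last script left them, time stands still between calls to the robot, and variables do not carry over. Pictures are saved under pics/ and viewed, about 8 in all and at most 12, crops included, and the job is handed in when it is done.

```bash
mkdir -p pics; ls
cat > h.py <<'E'
import numpy as np, cv2
from bench import env
def snap(n,f):
    d=env.grab_frame(n); cv2.imwrite('pics/'+f+'.png',d['color'][:,:,::-1]); np.savez('pics/'+f,**d); return d
def proj(d,P):
    P=np.atleast_2d(np.asarray(P,float))
    R=cv2.Rodrigues(np.array(d['rvec'],float))[0]; C=P@R.T+np.ravel(d['tvec'])
    s=C[:,:2]/C[:,2:]; s=s*(1+float(d['k1'])*(s**2).sum(1,keepdims=True)); K=d['camera_matrix']
    return s@K[:2,:2].T+K[:2,2]
def unproj(d,uv,z):
    K=np.array(d['camera_matrix'],float); k=np.array([float(d['k1']),0,0,0,0])
    u=cv2.undistortPoints(np.array(uv,float).reshape(-1,1,2),K,k).reshape(-1,2)
    R=cv2.Rodrigues(np.array(d['rvec'],float))[0]; t=np.ravel(d['tvec'])
    o=-R.T@t; r=np.c_[u,np.ones(len(u))]@R
    return o+r*((z-o[2])/r[:,2])[:,None]
E
python3 - <<'E'
from h import *
for n in('top','scene'):
    d=snap(n,n+'0'); R=cv2.Rodrigues(np.array(d['rvec'],float))[0]; print(n,d['camera_matrix'],d['k1'],-R.T@np.ravel(d['tvec']),R[2])
print(env.get_tool_rot(),env.get_eef_pos(),env.get_time())
E
```

```text
pics
top [[471.93722377   0.         320.0556959 ]
 [  0.         471.93722377 241.37195196]
 [  0.           0.           1.        ]] -0.07433389672819413 [ 297.46157029  -33.04409795 1361.55786105] [ 0.16334147  0.0188113  -0.98639024]
scene [[539.93692185   0.         312.61689574]
 [  0.         539.93692185 245.30219893]
 [  0.           0.           1.        ]] -0.03212594644741848 [1394.01337931  534.84079468  837.86192582] [-0.68570284 -0.44095864 -0.57910888]
[-0.53711111 -3.09504063  0.00328944] [185.15095883 517.251907   244.31270726] 0.1
```

View pics/top0.png

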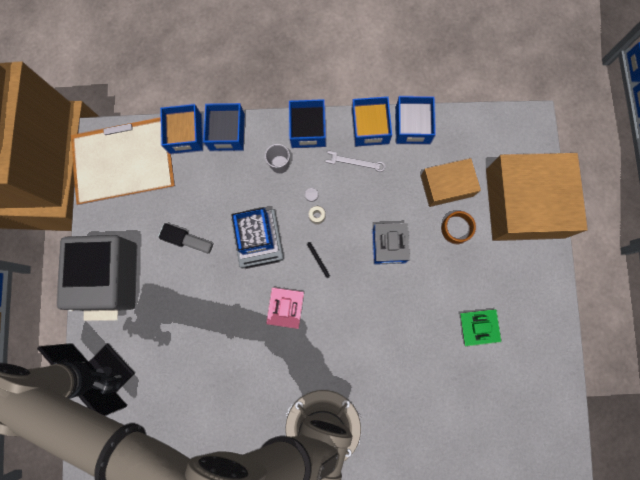

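View pics/scene0.png

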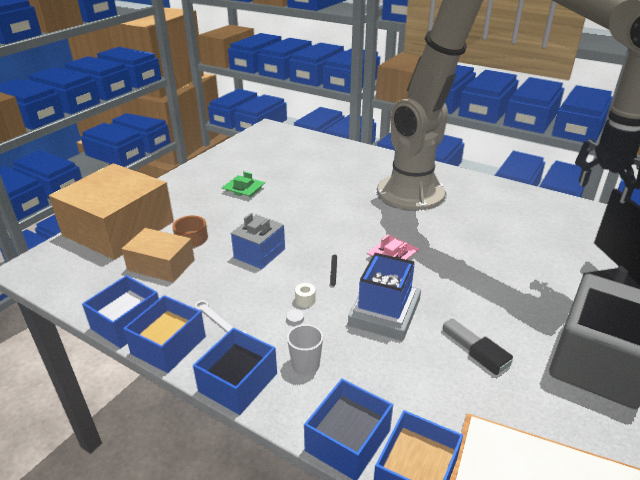

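The top view shows the cover at about (391,241) and the stocked bin at about (255,232). In the scene view they are at (258,238) and (387,285). I'll enlarge these areas.

Run:
```python
import cv2,numpy as np
a=cv2.imread('pics/top0.png');b=cv2.imread('pics/scene0.png')
f=lambda i,x,y,w,h:cv2.resize(i[y:y+h,x:x+w],(400,300),interpolation=cv2.INTER_CUBIC)
o=np.vstack([np.hstack([f(a,360,215,64,48),f(a,225,202,64,48)]),np.hstack([f(b,222,206,80,60),f(b,345,245,80,60)])])
cv2.imwrite('pics/crop0.png',o)
```

```text
(no output)
```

View pics/crop0.png

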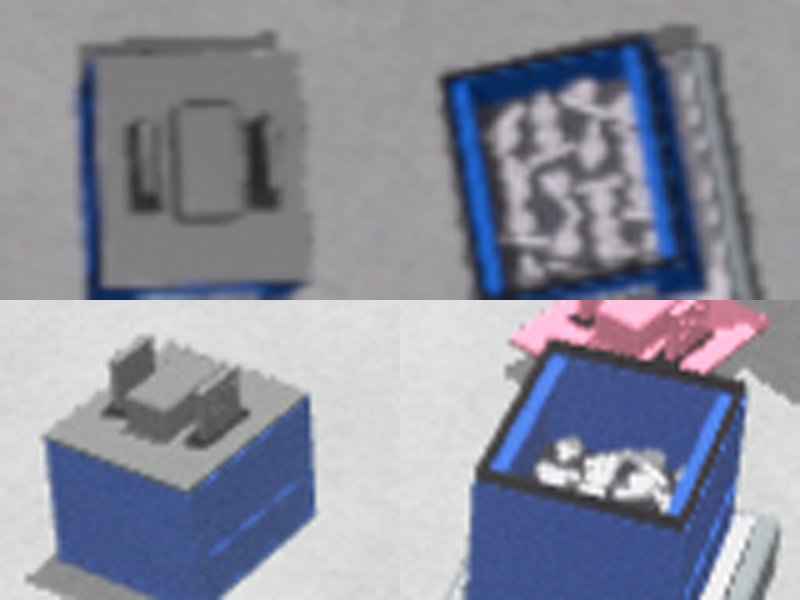

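The crop shows the cover's tabs set apart along about world y. The stocked bin, with its black seal and bright ledges, is turned by about 10°. I'll fit both poses from the plate and seal corners in the two views.

```bash
cat > fit.py <<'E'
from h import *
from scipy.optimize import least_squares
ld=lambda f:dict(np.load('pics/'+f+'.npz'))
def box(p,z,L=104,W=92):
    c,s=np.cos(p[2]),np.sin(p[2]); q=np.array([[1,1],[1,-1],[-1,-1],[-1,1]])*[L/2,W/2]
    return np.c_[q@np.array([[c,s],[-s,c]])+p[:2],np.full(4,z)]
E
python3 - <<'E'
from fit import *
T,S=ld('top0'),ld('scene0')
t=lambda a,o,k,b=(0,0):(np.array(a,float)-b+.5)/k-.5+o
# order: (+x+y),(+x-y),(-x-y),(-x+y)
ct=t([[96,55],[299,54],[313,283],[103,289]],[360,215],6.25)
bt=t([[442,77],[640,37],[683,262],[481,298]],[225,202],6.25,(400,0))
# scene: find which corner matches
cs=t([[188,490],[45,438],[311,396]],[222,206],5,(0,300)); ci=[0,1,3]
bs=t([[682,525],[477,478],[555,345],[747,385]],[345,245],5,(400,300))
for nm,a,b,ix,fz in(('cover',ct,cs,ci,79),('full',bt,bs,[0,1,2,3],None)):
    g=unproj(T,a,fz or 123); print(nm,g.round(0)[:,:2].tolist(), 'sides',np.linalg.norm(np.roll(g,-1,0)-g,axis=1).round(1))
    for z0 in ([79] if fz else [None]):
        def r(p,use='b'):
            z=fz or p[3]; B=box(p,z)
            return np.r_[(proj(T,B)-a).ravel(),(proj(S,B[ix])-b).ravel()]
        m=g.mean(0); s=least_squares(r,[m[0],m[1],0]+([] if fz else [123]))
        print(s.x, 'res',s.fun.reshape(-1,2).round(1).tolist())
    # single-view fits
    z=fz or s.x[3]
    for d,o,i in((T,a,[0,1,2,3]),(S,b,ix)):
        q=least_squares(lambda p:(proj(d,box(p,z)[i])-o).ravel(),s.x[:3]); print(' one view',q.x)
E
```

```text
cover [[555.0, -162.0], [553.0, -252.0], [451.0, -252.0], [451.0, -160.0]] sides [ 89.9 102.2  91.9 104.3]
[ 5.03484523e+02 -2.05264535e+02 -9.66258739e-03] res [[-0.8, -0.2], [-0.0, -0.7], [-0.4, -0.1], [-0.5, -0.3], [-0.1, -0.6], [-0.5, -1.4], [-0.1, -1.5]]
 one view [ 5.02584249e+02 -2.06413825e+02 -1.10468846e-02]
 one view [ 5.07202100e+02 -2.01703047e+02 -1.03303042e-02]
full [[586.0, 229.0], [600.0, 142.0], [501.0, 125.0], [488.0, 211.0]] sides [ 87.6 100.8  87.8  98.8]
[5.43310860e+02 1.77298771e+02 1.63511735e-01 1.23150110e+02] res [[-0.9, -0.5], [0.7, -0.7], [0.4, 0.6], [-1.0, 1.4], [0.8, 1.0], [-0.9, -0.4], [-1.4, -0.9], [0.5, 0.5]]
 one view [5.43882820e+02 1.76746304e+02 1.67656405e-01]
 one view [5.42657307e+02 1.77533134e+02 1.59700243e-01]
```

```bash
cat >> h.py <<'E'
from scipy.spatial.transform import Rotation as Ro
def att(yaw):
    c,s=np.cos(yaw),np.sin(yaw)
    return Ro.from_matrix(np.array([[c,s,0],[s,-c,0],[0,0,-1.]])).as_rotvec()
def st(m=''):
    print(m,'t%.2f'%env.get_time(),'p',np.round(env.get_eef_pos(),2),'F',np.round(env.get_wrist_force(),2),'M',np.round(env.get_torque(),2),'w%.3f'%env.get_width())
E
python3 - <<'E'
from h import *
cur=np.array(env.get_joints())
for o in(0,np.pi):
  for P,y in(([503.2,-205.5,200],-.01),([543.3,177.3,250],.165)):
    q=env.ik(P,att(y+o)); print(o,y,None if q is None else np.round(q,2))
print(np.round(cur,2))
E
```

```text
0 -0.01 [-0.36  0.47  1.01  1.63 -0.41  1.27 -0.86]
0 0.165 [-0.8   0.4   0.64  1.46 -0.24  1.36 -1.55]
3.141592653589793 -0.01 [-0.32  0.45  0.95  1.63 -0.38  1.26  2.25]
3.141592653589793 0.165 [-0.57  0.36  0.31  1.45 -0.11  1.35  1.48]
[-1.27  0.31  0.01  1.51 -0.    1.32 -0.03]
```

Run:
```python
from h import *
A=att(-.01)
env.set_gripper(1.0)
env.movep([503.2,-205.5,200],A); st()
env.move_linear([503.2,-205.5,125],v=120,attitude=A); st()
print(np.round(env.get_joints(),2))
snap('top','top1'); snap('scene','scene1')
a=cv2.imread('pics/top1.png')[200:275,340:440];b=cv2.imread('pics/scene1.png')[160:280,210:310]
cv2.imwrite('pics/c1.png',np.hstack([cv2.resize(a,(400,300),interpolation=2),cv2.resize(b,(400,480),interpolation=2)[:300] if 0 else cv2.resize(b[30:105],(400,300),interpolation=2)]))
```

```text
t3.11 p [ 503.85 -204.08  199.8 ] F [ 0.07 -1.14  0.61] M [ 0.04 -0.    0.03] w1.002
 t3.88 p [ 503.67 -205.89  125.59] F [ 0.35 -0.22  1.08] M [-0.05 -0.04  0.  ] w1.003
[-0.32  0.54  0.95  1.73 -0.48  1.13 -0.8 ]
```

View pics/c1.png

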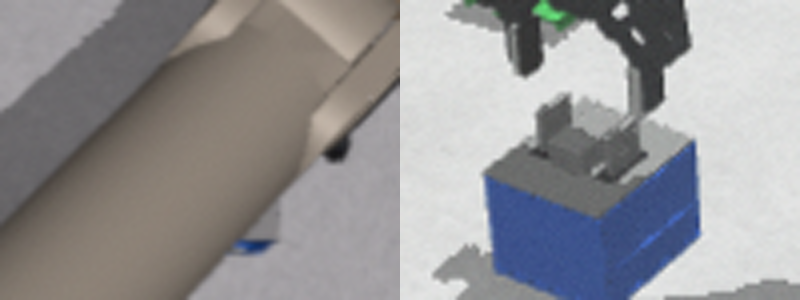

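The scene crop shows both fingers straddling the tabs, with the fingertip midpoint at x≈587 and the tab midpoint at x≈588. I'll descend and squeeze in stages, watching the force.

Run:
```python
from h import *
A=att(-.01)
env.move_linear([503.2,-205.5,98],v=80,attitude=A); env.dwell(.2); st('down')
for w in(.72,.68,.64):
    env.set_gripper(w); env.dwell(.15); st(w)
    F=env.get_wrist_force()
    if abs(F[1])>8 or abs(F[2])>10: break
snap('scene','scene2')
b=cv2.imread('pics/scene2.png')[175:265,210:330]
cv2.imwrite('pics/c2.png',cv2.resize(b,(800,600),interpolation=2))
```

```text
down t4.67 p [ 503.49 -205.76   98.35] F [ 0.14 -0.12  0.39] M [-0.   -0.01  0.05] w1.002
0.72 t5.18 p [ 503.34 -205.83   98.19] F [-0.13 -1.92  0.84] M [-0.18 -0.04 -0.05] w0.723
0.68 t5.55 p [ 503.33 -205.72   98.39] F [-0.6   0.67  4.14] M [-0.06  0.18  0.03] w0.682
0.64 t5.92 p [ 503.41 -205.79   98.58] F [-0.61 -0.31  5.78] M [-0.02  0.27  0.02] w0.641
```

View pics/c2.png

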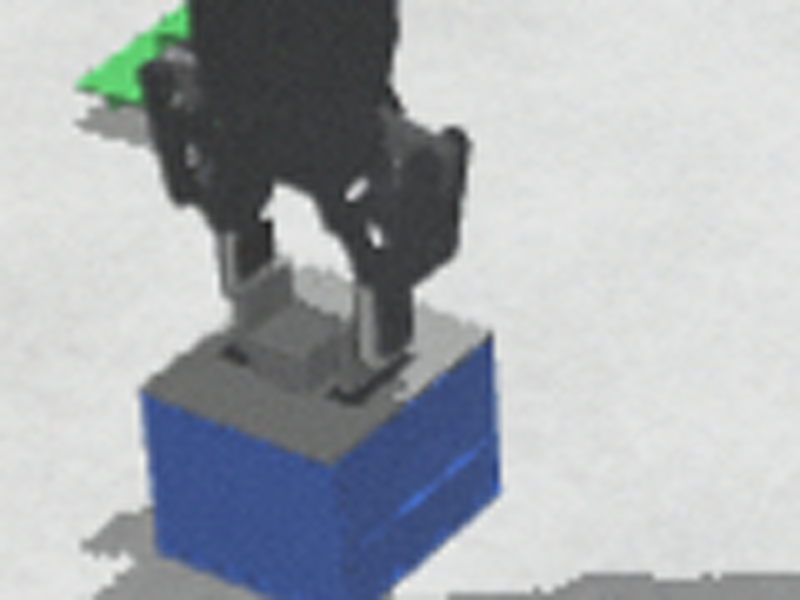

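The scene crop shows both pads on the tabs near the plate, with no side force. I'll press fully and lift slowly.

Run:
```python
from h import *
env.set_gripper(.45); env.dwell(.3); st('shut')
p=np.array([503.2,-205.5,98.])
for i in range(12):
    p[2]+=1; env.move_linear(p.tolist(),v=20); F=env.get_wrist_force(); st(int(p[2]))
    if F[2]<-14: print('stop'); break
else:
    env.move_linear([503.2,-205.5,135],v=40); env.dwell(.2);st('up')
```

```text
shut t6.52 p [ 503.65 -205.89  100.05] F [-3.04  1.65 14.33] M [0.29 0.7  0.02] w0.531
99 t6.77 p [ 503.61 -205.86  100.17] F [-2.21  0.69  8.29] M [0.08 0.4  0.07] w0.525
100 t7.02 p [ 503.35 -205.44  100.24] F [-1.18 -0.22  6.08] M [ 0.03  0.18 -0.01] w0.522
101 t7.27 p [ 502.87 -204.9   100.34] F [-0.83  0.15 -0.65] M [-0.05 -0.02 -0.02] w0.528
102 t7.52 p [ 502.92 -205.22  101.59] F [-0.68 -0.44 -1.72] M [0.02 0.01 0.04] w0.527
103 t7.77 p [ 503.19 -205.48  102.98] F [-0.69  0.31 -1.91] M [-0.03  0.03  0.01] w0.529
104 t8.02 p [ 503.27 -205.55  104.09] F [ 0.2  -0.23 -1.83] M [-0.   -0.01 -0.03] w0.529
105 t8.27 p [ 503.27 -205.55  105.1 ] F [-0.71 -0.23 -1.57] M [-0.03 -0.06  0.01] w0.525
106 t8.52 p [ 503.27 -205.55  106.08] F [ 0.96 -0.1  -1.55] M [-0.01 -0.04 -0.03] w0.526
107 t8.77 p [ 503.28 -205.52  107.08] F [-1.12 -0.25 -1.78] M [ 0.02 -0.03  0.05] w0.527
108 t9.02 p [ 503.26 -205.54  108.09] F [ 0.01 -0.68 -1.16] M [ 0.   -0.09  0.02] w0.525
109 t9.27 p [ 503.25 -205.56  109.09] F [-0.11  0.09 -1.91] M [-0.04 -0.01  0.01] w0.531
110 t9.52 p [ 503.29 -205.58  110.1 ] F [-0.32  0.99 -1.53] M [-0.   -0.01 -0.04] w0.527
up t10.49 p [ 503.   -205.39  134.7 ] F [-0.24 -0.44 -1.17] M [-0.01  0.02 -0.05] w0.525
```

Cover lifted cleanly: the weight reads about 1.7 N and the plate underside is about 25.4 mm below the TCP. Next I'll hover over the stocked bin and compare the two.

Run:
```python
from h import *
env.move_linear([503.2,-205.5,250],v=150)
env.movep([543.4,177.2,250],att(.165)); env.move_linear([543.4,177.2,190],v=100,attitude=att(.165)); env.dwell(.3); st()
snap('scene','scene3')
f=lambda i,x,y,w,h:cv2.resize(i[y:y+h,x:x+w],(400,600),interpolation=cv2.INTER_CUBIC)
b=cv2.imread('pics/scene3.png');a=cv2.imread('pics/scene0.png')
t=cv2.imread('pics/top0.png')
g=lambda i,x,y,w,h:cv2.resize(i[y:y+h,x:x+w],(400,300),interpolation=cv2.INTER_CUBIC)
cv2.imwrite('pics/c3.png',np.hstack([f(b,350,215,80,120),np.vstack([g(a,350,250,80,60),g(t,225,202,64,48)])]))
```

```text
t13.89 p [543.71 177.23 190.53] F [ 0.18 -0.44 -1.62] M [ 0.04 -0.05  0.03] w0.526
```

View pics/c3.png

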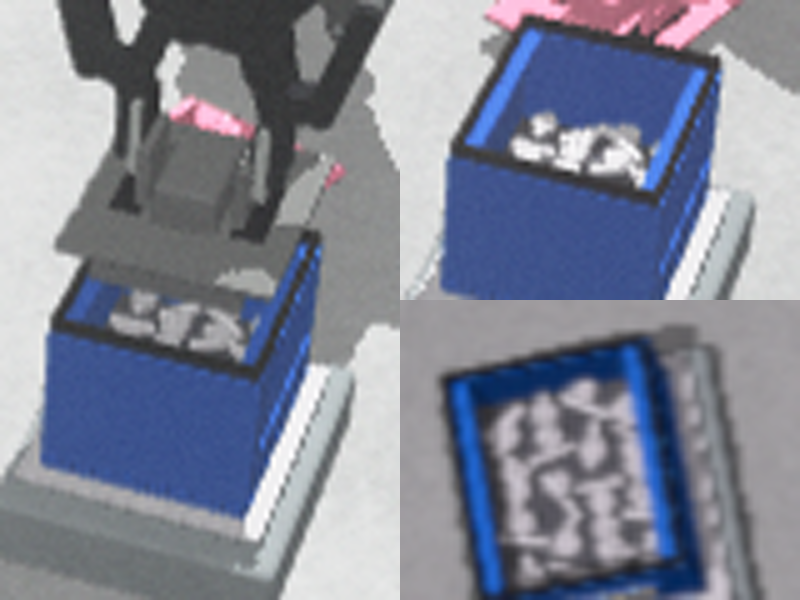

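The crop shows the held plate's front corners at about (57,252) and (275,298), and the bin's rim corners at (46,331), (253,378) and (323,240). I'll do one joint fit with camera shifts, the in-hand offset and the seal size as unknowns.

```bash
cat > jf.py <<'E'
from fit import *
T,S=ld('top0'),ld('scene0')
t=lambda a,o,k,b=(0,0):(np.array(a,float)-b+.5)/k-.5+o
ct=t([[96,55],[299,54],[313,283],[103,289]],[360,215],6.25)
bt=t([[442,77],[645,37],[685,262],[481,298]],[225,202],6.25,(400,0))
cs=t([[188,490],[45,438],[311,396]],[222,206],5,(0,300))
pf=t([[275,298],[57,252]],[350,215],5)
br=t([[253,378],[46,332],[323,240]],[350,215],5)
bb=t([[243,517],[42,465]],[350,215],5)
def res(p,full=False):
    x,y,w,h,dx,sL,sW,sx,sy,tx,ty=p; s=[sx,sy];q=[tx,ty]
    c0=[503.2+dx,-205.5,-.01]; ch=[543.6+dx*np.cos(.165),177.2+dx*np.sin(.165),.165]; b=[x,y,w]
    r=[proj(T,box(c0,79))+q-ct, proj(S,box(c0,75)[[0,1,3]])+s-cs, proj(S,box(ch,165.1)[[0,1]])+s-pf,
       proj(S,box(b,h)[[0,1,3]])+s-br, proj(S,box(b,h-75)[[0,1]])+s-bb, proj(T,box(b,h+6,sL,sW))+q-bt]
    if full: return r
    return np.r_[np.concatenate([a.ravel() for a in r])/.4, [dx/2,(sL-102)/2,(sW-90)/2,sx,sy,tx,ty]]
s=least_squares(res,[543,177,.165,117,0,102,90,0,0,0,0],loss='soft_l1')
C=np.sqrt(np.diag(np.linalg.inv(s.jac.T@s.jac)))
for n,a,c in zip('x y yaw h dx sL sW sx sy tx ty'.split(),s.x,C): print(n,a.round(3),'+-',c.round(3))
for r in res(s.x,True): print(r.round(2).tolist())
E
python3 jf.py
```

```text
x 543.749 +- 1.55
y 175.861 +- 0.598
yaw 0.165 +- 0.007
h 121.187 +- 1.086
dx 0.337 +- 1.444
sL 100.016 +- 1.277
sW 89.144 +- 1.016
sx 0.426 +- 0.379
sy -0.013 +- 0.382
tx 0.269 +- 0.209
ty 0.306 +- 0.547
[[-0.41, 0.12], [0.31, -0.44], [-0.09, 0.21], [-0.13, -0.01]]
[[0.3, 0.69], [0.01, -0.11], [0.32, -0.2]]
[[-0.66, 0.43], [-0.78, -0.95]]
[[1.25, 0.99], [0.0, -0.56], [-0.1, 0.08]]
[[0.2, 0.2], [-0.59, -0.41]]
[[0.16, -0.09], [0.05, -0.11], [0.1, -0.19], [-0.08, 0.53]]
```

Run:
```python
from h import *
A=att(.165); x,y=543.4,175.9
env.move_linear([x,y,170],v=80,attitude=A); env.dwell(.2); st('pre')
F0=np.mean([env.get_wrist_force() for _ in range(5)],0)
z=170.
while z>152:
    z-=1; env.move_linear([x,y,z],v=25,attitude=A)
    F=np.mean([env.get_wrist_force() for _ in range(3)],0)-F0; p=env.get_eef_pos()
    print('%.1f %.2f'%(z,p[2]),np.round(p[:2],1),F.round(1))
    if np.linalg.norm(F)>3.5: break
print(env.get_time(), env.get_width()); snap('scene','scene4')
```

```text
pre t14.54 p [543.71 175.88 170.29] F [ 0.08  0.12 -2.71] M [-0.02 -0.01  0.02] w0.530
169.0 169.11 [543.4 175.9] [0.5 0.3 1.3]
168.0 167.92 [543.3 175.9] [0.1 0.5 1.5]
167.0 166.91 [543.3 175.9] [ 0.3 -0.3  1.2]
166.0 165.88 [543.3 175.9] [-0.1 -1.2  2. ]
165.0 164.92 [543.4 175.9] [-0.8 -0.7  1.4]
164.0 163.90 [543.3 175.9] [-0.7 -1.6  1.5]
163.0 162.93 [543.3 175.9] [ 0.7 -0.2  1.5]
162.0 161.91 [543.3 175.9] [-0.2 -0.   0.9]
161.0 160.90 [543.3 175.9] [-0.3  0.1  0.6]
160.0 159.92 [543.4 175.9] [-0.3 -0.2  1.7]
159.0 158.92 [543.3 175.9] [-0.6 -0.5  1.4]
158.0 157.91 [543.3 175.9] [-0.3 -0.4  1.6]
157.0 156.91 [543.3 175.9] [-0.1  0.1  1.2]
156.0 155.91 [543.3 175.9] [ 0.4 -0.7  1. ]
155.0 154.92 [543.3 175.9] [-0.8  1.   1.2]
154.0 153.91 [543.3 175.9] [-1.  -1.   1.1]
153.0 153.23 [543.6 175.9] [-0.1  0.4  2.8]
152.0 152.33 [543.6 175.9] [-0.   0.2  4.1]
19.0417 0.5274286328802434
```

First contact came at TCP z≈153, which matches the seal height, and there was no side force, so the ribs are inside the mouth. I'll keep pressing under force control to about 10 N.

Run:
```python
from h import *
A=att(.165); x,y=543.4,175.9
def N():
    v=[]
    for _ in range(6): v.append(env.get_wrist_force()); env.dwell(.02)
    return np.mean(v,0)+[0,0,1.65]
z=152.;n=0
while z>134:
    F=N(); p=env.get_eef_pos(); print('%.1f %.2f'%(z,p[2]),np.round(p[:2],1),F.round(1))
    if np.hypot(F[0],F[1])>8 or F[2]>13: print('stop');break
    if F[2]>9.7:
        n+=1
        if n>2: break
        env.dwell(.3); continue
    n=0; z-=.5; env.move_linear([x,y,z],v=15,attitude=A)
print(env.get_time(), env.get_width()); snap('scene','scene5')
```

```text
152.0 152.25 [543.6 175.9] [-0.1 -0.   3.5]
151.5 151.68 [543.6 175.9] [-0.5  0.1  4.5]
151.0 151.08 [543.6 175.9] [ 0.  -0.2  4.1]
150.5 150.53 [543.6 175.9] [0.6 0.2 4. ]
150.0 150.06 [543.6 175.9] [1.  0.4 4.4]
149.5 149.54 [543.5 175.9] [1.1 0.3 3.9]
149.0 149.03 [543.5 175.9] [1.9 0.3 4.4]
148.5 148.54 [543.5 175.9] [1.8 0.1 3.9]
148.0 148.03 [543.5 175.9] [ 1.8 -0.1  4.2]
147.5 147.53 [543.5 175.9] [2.1 0.1 3.9]
147.0 146.98 [543.4 175.9] [2.  0.2 4.2]
146.5 146.46 [543.4 175.9] [1.9 0.2 3.9]
146.0 145.97 [543.4 175.9] [2.2 0.  4.1]
145.5 145.48 [543.4 175.9] [ 1.9 -0.3  4.1]
145.0 144.97 [543.4 175.9] [ 2.  -0.   3.7]
144.5 144.46 [543.4 175.9] [2.  0.7 4.1]
144.0 143.97 [543.4 175.9] [ 1.6 -0.2  3.9]
143.5 143.47 [543.4 175.9] [1.9 0.2 3.9]
143.0 143.06 [543.4 175.9] [ 1.9 -0.2  4.5]
142.5 142.57 [543.4 175.9] [1.3 0.1 5.3]
142.0 142.09 [543.4 175.9] [ 0.7 -0.1  6.1]
141.5 141.63 [543.4 175.9] [0.8 0.2 7. ]
141.0 141.26 [543.4 175.9] [ 0.6 -0.2  7.5]
140.5 140.86 [543.4 175.9] [ 0.3 -0.1  8.5]
140.0 140.47 [543.4 175.9] [-0.1 -0.3  9.1]
139.5 140.10 [543.4 175.9] [0.2 0.2 9.7]
139.5 140.10 [543.5 175.9] [-0.4 -0.2  9.5]
139.0 139.71 [543.5 175.9] [-0.5  0.1  9.9]
139.0 139.72 [543.5 175.9] [-0.2 -0.1  9.8]
139.0 139.73 [543.5 175.9] [-0.  -0.4  9.8]
29.4917 0.525537957121526
```

The pan settled and now stands firm, and the seal carries about 9.8 N. I'll release in small steps, following the pads downward to hold the push until the hooks are out.

Run:
```python
from h import *
A=att(.165); x,y=543.4,175.9; z=139.
def N():
    v=[]
    for _ in range(5): v.append(env.get_wrist_force()); env.dwell(.02)
    return np.mean(v,0)+[0,0,1.65]
for w in(.55,.57,.59,.61,.63,.65,.67,.69):
    env.set_gripper(w); F=N()
    print(w,'%.3f'%env.get_width(),'%.1f %.2f'%(z,env.get_eef_pos()[2]),F.round(1))
    for _ in range(3):
        if F[2]<8.5 and z>136.6 and w<.66:
            z-=.4; env.move_linear([x,y,z],v=20,attitude=A); F=N(); print('  z%.1f'%z,F.round(1))
print(env.get_time()); snap('scene','scene6')
b=cv2.imread('pics/scene6.png')[235:325,335:455]
cv2.imwrite('pics/c6.png',cv2.resize(b,(800,600),interpolation=2))
```

```text
0.55 0.549 139.0 139.53 [ 0.1 -0.2  8.7]
0.57 0.570 139.0 139.39 [0.4 0.  8.1]
  z138.6 [ 0.3 -0.3  8.7]
0.59 0.586 138.6 139.02 [ 0.1 -0.   8.1]
  z138.2 [-0.1  0.1  8.8]
0.61 0.608 138.2 138.63 [0.2 0.1 8.5]
0.63 0.627 138.2 138.56 [ 0.8 -0.2  8.3]
  z137.8 [0.2 0.1 8.3]
  z137.4 [ 0.2 -0.3  8.6]
0.65 0.648 137.4 137.86 [0.4 0.1 8.5]
0.67 0.674 137.4 137.77 [ 0.2 -0.2  8.1]
0.69 0.689 137.4 137.66 [ 1.  -0.   7.9]
33.275
```

View pics/c6.png

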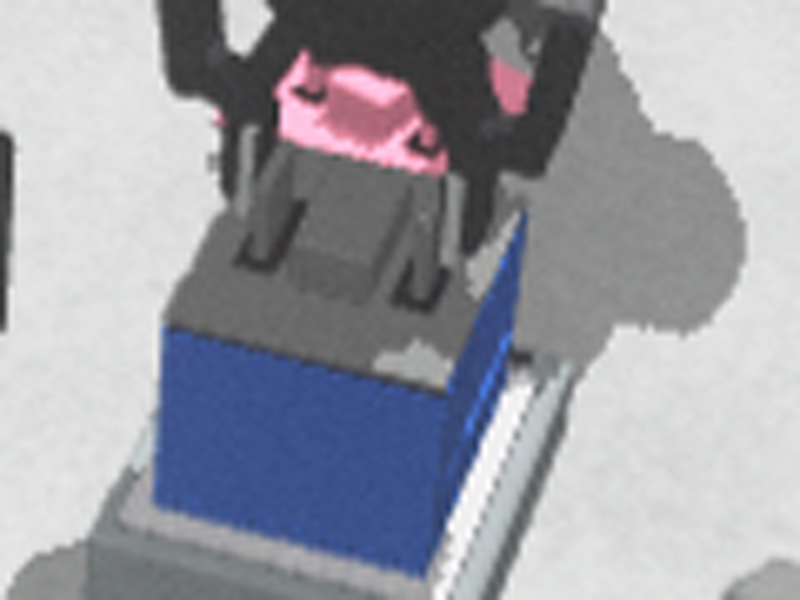

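The crop shows the cover flush and the gaps inside the tabs almost fully opened. I'll open the gripper, retreat and inspect.

Run:
```python
from h import *
env.set_gripper(.8); env.dwell(.2); st('open')
env.set_gripper(1.0); env.dwell(.2); st('full')
for z in(142,150): env.move_linear([543.4,175.9,z],v=30); st(z)
env.move_linear([543.4,175.9,250],v=100); 
env.movep([400,430,280],att(.165)); env.dwell(.3); st()
snap('scene','scene7'); snap('top','top7')
f=lambda i,x,y,w,h:cv2.resize(i[y:y+h,x:x+w],(400,600),interpolation=cv2.INTER_CUBIC)
cv2.imwrite('pics/c7.png',np.hstack([f(cv2.imread('pics/scene7.png'),350,235,80,120),cv2.resize(cv2.imread('pics/top7.png')[187:283,223:287],(400,600),interpolation=2)]))
```

```text
open t33.78 p [542.89 175.91 136.9 ] F [ 1.33 -0.89  0.04] M [ 0.02 -0.02 -0.01] w0.797
full t34.30 p [543.42 175.92 137.42] F [-1.17  0.69 -0.72] M [-0.05 -0.02  0.02] w1.000
142 t34.60 p [543.72 175.9  142.43] F [-0.41  0.02  0.73] M [ 0.01 -0.03  0.  ] w1.002
150 t35.02 p [543.57 175.92 150.3 ] F [-0.39  0.5   0.84] M [0.01 0.   0.02] w1.000
 t37.59 p [400.87 428.93 280.1 ] F [-0.34  0.76  0.09] M [-0.02 -0.01 -0.01] w0.999
```

View pics/c7.png

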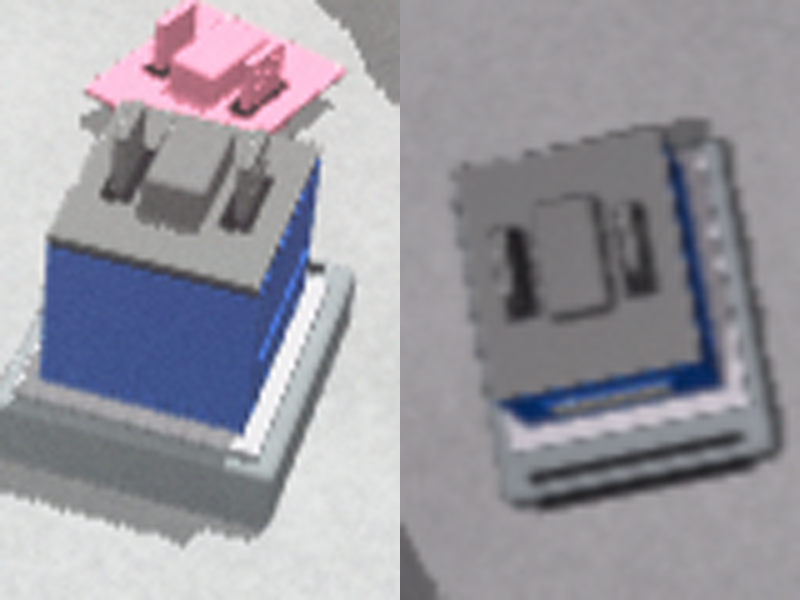

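View pics/top7.png

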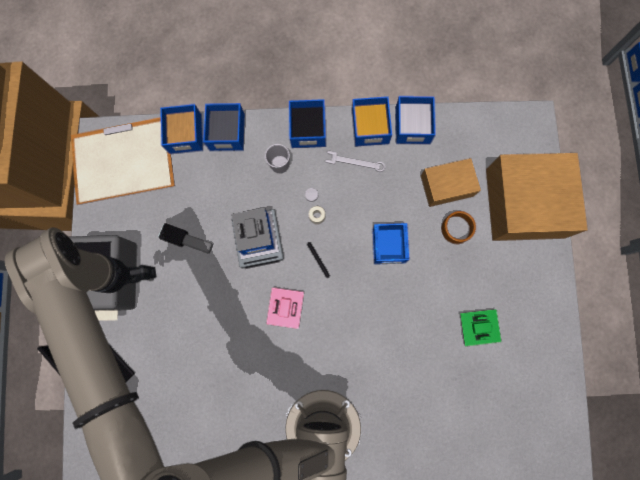

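The crop shows the cover square on the bin with an even dark seal gap along the front and both tabs out. The top view shows the bystanders where they were. As a numeric check of the plate's height, I'll compare the pressed and released pictures.

Run:
```python
from fit import *
# sub-pixel vertical profile below front edge, per end of the edge; edge line from (359.5,283) to (401.5,293.5)
for f in('scene5','scene6','scene7'):
    g=np.load('pics/%s.npz'%f)['color'].astype(np.float32)
    for u0,u1 in((361,370),(371,380),(381,390)):
        us=np.linspace(u0,u1,40); vs=283+(us-359.5)*.25
        k=np.arange(-5,5.1,.5); m=lambda c:[cv2.remap(g[:,:,c],us.astype('f4')[None],(vs+d).astype('f4')[None],1).mean() for d in k]
        print(f,u0,'R',np.round(m(0)).astype(int).tolist())
d=ld('scene7'); P=lambda z:proj(d,[[595,185,z]])[0]
print('px per mm',P(120)-P(121))
a,b=ld('top0')['color'].astype(int),ld('top7')['color'].astype(int)
for n,(x,y,w,h) in dict(roll=(305,203,24,22),marker=(300,238,34,42),wrench=(320,147,70,28),cup=(262,140,32,34),tape=(438,206,42,42),carton=(418,155,66,50),bearing=(302,186,18,17)).items():
    print(n,np.abs(a-b)[y:y+h,x:x+w].mean().round(1))
```

```text
scene5 361 R [113, 112, 110, 108, 108, 107, 107, 108, 108, 105, 97, 85, 74, 65, 62, 62, 62, 63, 63, 63, 62]
scene5 371 R [106, 106, 107, 107, 107, 107, 107, 107, 106, 103, 95, 83, 71, 64, 61, 61, 60, 61, 61, 61, 61]
scene5 381 R [107, 107, 106, 105, 105, 106, 107, 107, 106, 104, 97, 85, 72, 63, 60, 59, 59, 58, 58, 58, 59]
scene6 361 R [109, 109, 108, 107, 107, 107, 106, 105, 102, 94, 81, 69, 63, 62, 62, 62, 62, 62, 62, 61, 61]
scene6 371 R [106, 106, 106, 106, 106, 106, 106, 106, 103, 94, 82, 69, 62, 60, 61, 60, 60, 60, 60, 60, 60]
scene6 381 R [105, 105, 106, 106, 105, 106, 106, 105, 101, 92, 80, 67, 60, 59, 59, 58, 58, 59, 59, 58, 58]
scene7 361 R [168, 167, 167, 167, 166, 162, 153, 134, 108, 88, 75, 68, 68, 69, 68, 68, 68, 68, 68, 68, 68]
scene7 371 R [166, 167, 167, 167, 166, 163, 156, 136, 108, 87, 73, 66, 65, 66, 66, 66, 66, 66, 67, 67, 67]
scene7 381 R [166, 166, 166, 166, 165, 164, 157, 140, 111, 87, 73, 65, 65, 66, 66, 65, 65, 65, 65, 65, 65]
px per mm [-0.0305126   0.37231964]
roll 0.7
marker 0.8
wrench 0.8
cup 0.8
tape 0.9
carton 0.8
bearing 0.8
```

Run:
```python
from fit import *
k=np.arange(-5,6.1,.5)
def prof(f,us,vs):
    g=np.load('pics/%s.npz'%f)['color'].astype(np.float32)
    for c in(0,2): print(f,'RGB'[c],[int(cv2.remap(g[:,:,c],us.astype('f4')[None],(vs+d).astype('f4')[None],1).mean()) for d in k])
us=np.linspace(364,392,90); vs=283+(us-359.5)*.25
for f in('scene5','scene6','scene7'): prof(f,us,vs)
a,b=np.array([45,138])/5+[222,206]-.4+[0,0],0
u=np.linspace(235,255,60); v=(206+138/5-.4)+(u-(222+45/5-.4))*(52/143)   # empty-bin cover front edge
prof('scene0',u,v)
d=ld('scene7'); c=[543.5,175.9,.165]
for L in(139.7-25.4,): 
    for dz in(0,1.5,2.4,4.9): 
        B=proj(d,box(c,L+dz)[[1,0]]); s=(B[1]-B[0]); m=B[0]+s*((378-B[0][0])/s[0]); print('underside +%.1f row-offset'%dz, round(m[1]-(283+(378-359.5)*.25),2))
```

```text
scene5 R [107, 107, 106, 106, 106, 107, 108, 109, 109, 105, 96, 84, 72, 63, 60, 60, 60, 60, 60, 60, 60, 60, 60]
scene5 B [106, 106, 106, 106, 107, 107, 109, 109, 110, 110, 110, 115, 128, 138, 140, 140, 140, 140, 140, 140, 140, 140, 140]
scene6 R [105, 106, 107, 107, 107, 108, 109, 108, 104, 94, 80, 67, 61, 60, 60, 59, 59, 59, 59, 59, 59, 59, 59]
scene6 B [106, 106, 107, 107, 108, 109, 109, 108, 105, 98, 94, 99, 116, 134, 140, 139, 140, 140, 140, 140, 140, 140, 140]
scene7 R [166, 166, 166, 166, 165, 162, 155, 136, 109, 87, 73, 66, 65, 66, 66, 66, 66, 66, 66, 66, 66, 65, 65]
scene7 B [165, 165, 165, 165, 164, 162, 154, 135, 108, 90, 85, 94, 116, 135, 140, 140, 141, 141, 141, 141, 141, 140, 140]
scene0 R [163, 163, 163, 163, 162, 163, 163, 161, 155, 139, 113, 89, 73, 66, 64, 64, 64, 64, 64, 64, 64, 64, 64]
scene0 B [164, 164, 164, 164, 163, 164, 164, 162, 157, 144, 128, 122, 128, 135, 137, 138, 139, 139, 139, 139, 139, 139, 139]
underside +0.0 row-offset 0.3
underside +1.5 row-offset -0.26
underside +2.4 row-offset -0.6
underside +4.9 row-offset -1.55
```

Run:
```python
from fit import *
from scipy.special import ndtr
k=np.arange(-5,6.1,.25)
us=np.linspace(364,392,90); vs=283+(us-359.5)*.25
D={}
for f in('scene5','scene6','scene7'):
    g=np.load('pics/%s.npz'%f)['color'].astype(np.float32)
    D[f]=[np.array([cv2.remap(g[:,:,c],us.astype('f4')[None],(vs+d).astype('f4')[None],1).mean() for d in k]) for c in(0,2)]
T=4*.372
def mod(g,r,s,top,side,seal,blue):
    st=lambda a:ndtr((k-a)/s)
    return top+(side-top)*st(g-T)+(seal-side)*st(g)+(blue-seal)*st(r)
for seal in(25,40,55):
    def res(p):
        r,s,sd=p[3:6]; o=[]
        for i,f in enumerate(D):
            top=107 if i<2 else 165
            for c,bl in((0,(60,60,66)[i]),(1,140)): o.append(mod(p[i],r,s,top,107 if i<2 else sd,seal,bl)-D[f][c])
        return np.concatenate(o)
    q=least_squares(res,[.6,0,-.5,1,.6,107]); print(seal,q.x.round(2),'cost',round(q.cost),'height above rim mm',((q.x[3]-q.x[:3])/.372).round(2))
```

```text
25 [ 0.55  0.17  0.25  0.6   0.64 82.32] cost 209 height above rim mm [0.14 1.14 0.93]
40 [ 0.57  0.11  0.22  0.63  0.62 82.98] cost 163 height above rim mm [0.18 1.4  1.1 ]
55 [ 0.58  0.    0.24  0.67  0.62 79.78] cost 158 height above rim mm [0.24 1.8  1.15]
```

Run:
```python
from fit import *
from scipy.special import ndtr
k=np.arange(-5,6.1,.25); s=.62; T=4*.372
def P(f,us,vs):
    g=np.load('pics/%s.npz'%f)['color'].astype(np.float32)
    return [np.array([cv2.remap(g[:,:,c],us.astype('f4')[None],(vs+d).astype('f4')[None],1).mean() for d in k]) for c in(0,2)]
st=lambda a:ndtr((k-a)/s)
u=np.linspace(235,255,60); v=(206+138/5-.4)+(u-230.6)*(52/143)
p0=P('scene0',u,v)
q=least_squares(lambda p:np.concatenate([163+(p[0]-163)*st(p[1]-T)+(b-p[0])*st(p[1])-y for y,b in zip(p0,(64,139))]),[100,1]); print('scene0 side',q.x,q.cost)
us=np.linspace(364,392,90); vs=283+(us-359.5)*.25; p7=P('scene7',us,vs)
for sd in(75,80,90,100,108):
  for r in(.63,None):
    f=lambda p:np.concatenate([165+(sd-165)*st(p[0]-T)+(p[1]-sd)*st(p[0])+(b-p[1])*st(r or p[2])-y for y,b in zip(p7,(66,140))])
    w=least_squares(f,[.1,40]+([] if r else [.6])); print(sd,r,w.x.round(2),'cost',round(w.cost), 'h',round(((r or w.x[2])-w.x[0])/.372,2))
```

```text
scene0 side [113.69848905   0.86786851] 597.4251123473534
75 0.63 [ 0.3  51.62] cost 65 h 0.89
75 None [ 0.3  58.75  0.68] cost 58 h 1.04
80 0.63 [ 0.25 45.78] cost 43 h 1.03
80 None [ 0.25 51.44  0.67] cost 39 h 1.14
90 0.63 [ 0.14 40.15] cost 64 h 1.33
90 None [ 0.13 40.87  0.64] cost 64 h 1.35
100 0.63 [1.000e-02 3.971e+01] cost 153 h 1.67
100 None [1.000e-02 3.557e+01 6.000e-01] cost 150 h 1.57
108 0.63 [-0.11 41.8 ] cost 250 h 1.99
108 None [-0.1  35.4   0.57] cost 239 h 1.8
```

```bash
python3 -c "
from h import *
st(); env.job_done(); print('handed in')"
```

```text
t37.69 p [400.43 429.48 280.03] F [0.02 0.27 0.83] M [ 0.05 -0.03  0.02] w1.001
the job is handed in; nothing more can be done
handed in
```

The cover is on the stocked bin and, as far as I can tell, latched. I handed the job in at 37.7 s; the interface gives no verdict.

- **Lift:** I squeezed both tabs with almost no side force and lifted the cover straight off. The upward pull never went past about 2 N, close to the cover's own weight.
- **Fit:** With the tabs squeezed, I pressed it down under force control. The pan settled about 9 mm at roughly 4 N. After that the push levelled off at about 9.8 N, well under the 25 N limit. I opened the gripper in small steps while keeping about 8 N on until the tabs were out, then backed off.

**Last checks:**
- **Alignment and tabs:** The pictures show the cover square on the bin with both tabs out.
- **Bystanders:** The picture comparison shows no change in the roll, marker, wrench, cup, tape, carton or bearing. I checked the scanner only by eye, and it looks unmoved.
- **Latch height:** The plate stayed low after release, roughly 1–3 mm above the rim by an edge fit, against 6 mm if it had not latched.
- **Disagreement:** That fit is only good to about 1 mm, because the shadow moved between the pictures. A first, cruder edge reading gave about 5.6 mm, until I allowed for the light on the plate's edge. I did not test the latch by pulling on it.

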